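# Stack the stirrer shaft of a bench bioreactor

## Robot

A 7-joint arm with a two-finger parallel gripper is mounted at the origin on a cart in front of the work surface, level with it; the furniture and walls round the work are solid. World frame = base frame: x ahead of the robot, y to its left, z up, the work surface at z = 0. Lengths are in m, angles in rad, forces in N, time in s.
With the tool pointing down it reaches from about 0.4 to 0.85 m from the base axis. Payload 10.4 kg.
Tool frame: the origin (TCP) lies at the very end of the fingers, on their centre line; the grasp point (between the pads) lies 19 mm behind it; z points along the fingers, y is the line along which they close (so a half turn about z gives the same grasp; the last joint's range is limited). The gripper opens to 87 mm and grips with 3 to 60 N. Pads are 19 mm wide; open, the fingers measure 117 mm over their backs; the gripper's body (75 mm by 190 mm) begins 51 mm behind the grasp point.
Start: joints at [-1.256, 0.332, -0.065, 1.46, 0.022, 1.35, -0.088], TCP at [0.207, 0.59, 0.184] pointing down, gripper open.
Joint ranges: [-2.6, 2.6], [-0.5, 2.12], [-1.47, 1.34], [0.16, 2.42], [-1.27, 4.41], [0.06, 2.06], [-2.6, 2.6]. Speed limits (rad/s): [2.22, 2.22, 2.79, 2.79, 3.14, 3.14, 3.14].

## Interface

Orientations are given as a unit quaternion [x, y, z, w].
In Python, from bench import r gives the robot as it stands.
- The arm moves only by the shell command python3 -m crank 'ROWS' [FORCE]. ROWS is JSON, a list that holds one entry, the list of rows, each a list of 5 numbers: the shift along the tool's x, y, z in mm, then the turn about the tool's z in degrees, then the opening, from -1 (shut) to 1 (fully open). A call has 1 to 20 rows; each row is the pose to reach, as a shift and turn from the pose commanded when the call began, along the tool's axes at that moment; what a row does not reach only later rows make up. A row lasts 1/10 s, in which the tool goes at most 50 mm and 8.59 degrees, less where a joint would pass 70% of its speed; a pose out of reach is approached as far as the arm can. A call with a gripper value outside its range is refused whole. The fingers move at their own pace and stop on an object; FORCE is the grip in N (left out, the last holds). Time passes only in rows, so rows that repeat a pose let the fingers close. It gives the time, the measured TCP pose, the force, the opening and the grip force at its end, in the units of the state.
- r.read_state(): the state, without advancing time (a new reading comes with each control period).
- r.camera(name): name is "side" or "top"; returns a dict with "image" (480x640x3 uint8, red, green, blue), "vfov" (degrees; the focal length in pixels is half the picture's height over the tangent of half this angle, whatever the lens; pixels are square), "cx", "cy" (the principal point, pixels), "eye" and "attitude" of the camera in the world. Camera axes: x right, y down, z forward; pixel columns grow to the right and rows downward; lengths in m; the calibration is good to about 2 mm. A picture is of the moment at which its call begins. There is no depth.
- r.close_job(): hands the job in; it is judged then, once.
The state is a dict: "time": time; "joint_positions": joint angles; "joint_vel": joint speeds; "joint_torque": joint torques, N m; "ee_pos": TCP position; "eef_rot": TCP orientation; "ft_force": force on the tool from outside, world axes, zero at the start; "torque": the same for the moment, N m; "width": finger opening in m; "grip_force": force on a finger pad.
Only numpy, scipy, OpenCV 4.12 (cv2) and the standard library are available. Lean on these libraries where they do the work, as an engineer would, in place of code of your own. Each camera call takes 0.05 s, during which the arm holds its last target. There are 200 camera calls.

## Task

Build up the stirrer on the shaft that stands up from the upturned vessel lid: thread on the long spacer sleeve first, then the paddle with the open hub, then the short spacer sleeve, and last the dome-capped paddle that closes the shaft end, each fully home and flat on the one below before the next goes on. Set the dome-capped paddle with its blades crosswise (at a right angle) to those of the other paddle, and let everything else on the bench stay where it is.

Things in the scene. Friction and masses are not known exactly. Their poses are not given: they have to be found in the camera images.
- shaft_seat (a point): On the axis of the fixed upright steel shaft, at the upper face of its shoulder, where the first part rests (62 mm above the bench); z up along the shaft. Shaft 20 mm in diameter, 150 mm long above here, the last 10 mm tapering to 7 mm. It stands on an upturned steel vessel lid, a disc 184 mm in diameter, ports up to 56 mm above the bench, on a black ring.
- shaft_tip (a point): Top end of that shaft, on its axis, 150 mm above the seat, 212 mm above the bench. Parts let go on the shaft slide freely down it under their own weight, so a gripper whose palm would meet the shaft end need not take them all the way down.
- sleeve_long_c (a point): Centre (32 mm above the lower end) of the long spacer sleeve: plain white plastic tube standing upright on the bench, outer diameter 40 mm, height 64 mm, through bore 23 mm, z along its axis, about 90 g. Home, its centre is 32 mm above the seat.
- sleeve_short_c (a point): Centre (18 mm above the lower end) of the short spacer sleeve: plain white plastic tube standing upright on the bench, outer diameter 40 mm, height 36 mm, through bore 23 mm, z along its axis, about 50 g. Home in its turn, its centre is 110 mm above the seat.
- paddle_open_c (a point): Centre (on the axis, 14 mm above the lower face) of the open-hub steel paddle lying flat: hub 40 mm in diameter, 28 mm tall, through bore 23 mm; two blades along +x and -x to 60 mm from the axis, 4 to 24 mm above the lower face, pitched 45 degrees, 10 mm to either side in y. z up. Pinch the hub along y. About 180 g. Home in its turn, its centre is 78 mm above the seat.
- paddle_end_c (a point): Centre (on the axis, 20 mm above the lower face) of the dome-capped steel paddle lying flat: blades as on the other, along x; hub 40 mm in diameter, 40 mm tall with a closed dome (straight sides up to 28 mm), blind bore 23 mm, 26 mm deep, open below. z up. Pinch the hub along y. About 220 g. Home in its turn, its centre is 148 mm above the seat.
- vial_0: Bystander: glass sample vial with black cap, 27 mm in diameter, 60 mm tall, upright; origin at the centre of its underside.
- vial_1: Bystander: glass sample vial with white cap, 27 mm in diameter, 60 mm tall, upright; origin at the centre of its underside.
There are look-alikes about, which are no part of the job. What is shaped like the part that bears sleeve_short_c but green or orange is not meant.

How it is judged:
On the way, in this order (a step that is already met when the one before it is completed fails the run):
1. the long sleeve is on the shaft, home on the shoulder (horizontal distance between sleeve_long_c and shaft_seat below 0.004 m and z of sleeve_long_c in the frame of shaft_seat between 0.028 and 0.036 m and angle between sleeve_long_c's own z axis and vertical below 0.1 rad), for 0.2 s.
2. the open-hub paddle is on the shaft, home on the long sleeve (all of step 1 and horizontal distance between paddle_open_c and shaft_seat below 0.004 m and z of paddle_open_c in the frame of shaft_seat between 0.074 and 0.082 m and angle between paddle_open_c's own z axis and vertical below 0.1 rad), for 0.2 s.
3. the short sleeve is on the shaft, home on the open-hub paddle (all of step 2 and horizontal distance between sleeve_short_c and shaft_seat below 0.004 m and z of sleeve_short_c in the frame of shaft_seat between 0.106 and 0.114 m and angle between sleeve_short_c's own z axis and vertical below 0.1 rad), for 0.2 s.
4. the dome-capped paddle is over the shaft end, home on the short sleeve (all of step 3 and horizontal distance between paddle_end_c and shaft_seat below 0.004 m and z of paddle_end_c in the frame of shaft_seat between 0.144 and 0.152 m and angle between paddle_end_c's own z axis and vertical below 0.1 rad), for 0.2 s.
At the end, for the whole second after the job is handed in: Up the shaft: long sleeve, open paddle, short sleeve, domed paddle; each centre within 4 mm of the axis and of its home height (32, 78, 110, 148 mm above the seat), tilt under 0.1 rad, blades of the two paddles at least 1.22 rad apart, all at rest (all of step 4 and angle between the x axis of paddle_end_c and the x axis of paddle_open_c, either way round above 1.22 rad and linear speed of each of sleeve_long, paddle_open, sleeve_short, paddle_end below 0.02 m/s); the robot touches nothing.
It fails at once if the black-capped vial is pushed more than 30 mm away (distance of vial_0 from where it was at the start of the episode above 0.03 m).
It fails at once if the white-capped vial is pushed more than 30 mm away (distance of vial_1 from where it was at the start of the episode above 0.03 m).
It fails at once if a vial is tipped over (angle between any of vial_0, vial_1's own z axis and vertical above 0.5 rad).
It also fails if it takes over 72 s, if anything falls off the work surface, if the arm or the gripper's body presses on something with over 40 N, if the wrist force passes 120 N, or if a joint passes its speed limit or range.

## Working session

There is one attempt and no reset: what is moved stays moved. The work goes in short steps, Python scripts to look and compute and a shell command to move; the robot and the scene stay as the last step left them, time stands still between calls to the robot, and variables do not carry over. Pictures are saved under pics/ and viewed, at most 10 in all, crops included, and the job is handed in when it is done.

```bash
ls; mkdir -p pics; python3 - <<'E'
from bench import r
import cv2
for n in("top","side"):
    c=r.camera(n); cv2.imwrite(f"pics/{n}0.png",c["image"][:,:,::-1]); print({k:v for k,v in c.items() if k!="image"})
s=r.read_state(); print(s)
E
```

```text
pics
{'vfov': 48.676938535083444, 'cx': 321.7834687735347, 'cy': 238.153843336336, 'eye': array([ 0.52882114, -0.05822642,  1.18620789]), 'attitude': array([-0.6957967 ,  0.71772799, -0.00324752,  0.02688761])}
{'vfov': 44.41466233088119, 'cx': 311.36349491687275, 'cy': 249.47436585873007, 'eye': array([0.33895823, 1.01237899, 0.60056155]), 'attitude': array([-0.09242447,  0.82358287, -0.55558168,  0.06706694])}
{'time': 0.1, 'joint_positions': array([-1.25557808,  0.33279377, -0.06469792,  1.46086213,  0.02161549,
        1.34989111, -0.08851414]), 'joint_vel': array([-0.00052953, -0.00086292,  0.00010587, -0.00126748,  0.00258682,
        0.00086623,  0.00060821]), 'joint_torque': array([ 1.83881668e-03, -6.24542856e+01,  2.48338800e-02, -3.90718317e+01,
       -6.15627109e-02,  3.65078787e-02,  4.22217704e-05]), 'ee_pos': array([0.20702482, 0.58929866, 0.18304054]), 'eef_rot': array([ 1.68103798e-01,  9.85769099e-01, -6.25334441e-04, -6.96888473e-05]), 'ft_force': array([ 0.60159557, -0.54479177,  0.28494421]), 'torque': array([-0.04766078, -0.01196869, -0.01202028]), 'grip_force': 0.0, 'width': 0.08676368293266505}
```

View pics/top0.png

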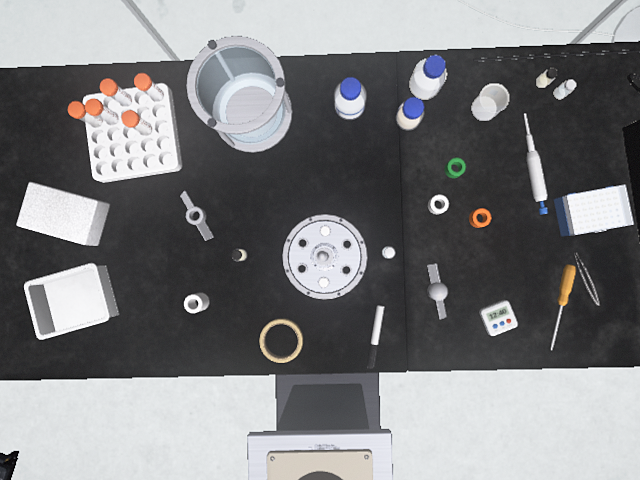

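View pics/side0.png

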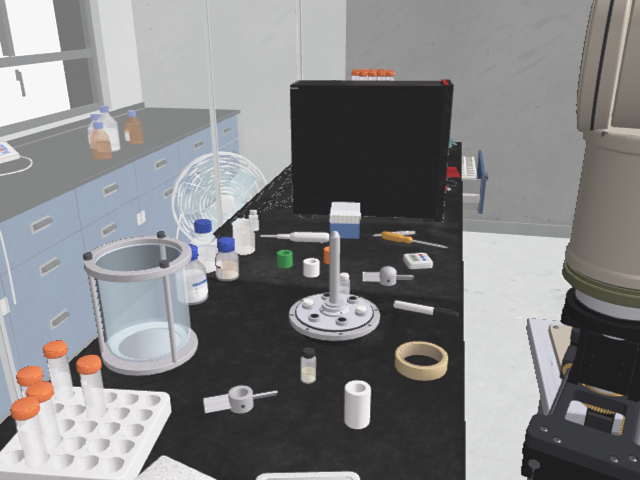

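```bash
cat > h.py <<'E'
import numpy as np, cv2
from scipy.spatial.transform import Rotation as R
def ray(c,u,v):
    f=240/np.tan(np.radians(c["vfov"]/2))
    d=R.from_quat(c["attitude"]).apply([(u-c["cx"])/f,(v-c["cy"])/f,1]); return np.array(c["eye"]),d
def onz(c,u,v,z):
    e,d=ray(c,u,v); return e+d*(z-e[2])/d[2]
def proj(c,p):
    f=240/np.tan(np.radians(c["vfov"]/2))
    q=R.from_quat(c["attitude"]).inv().apply(np.array(p)-c["eye"]); return q[:2]/q[2]*f+[c["cx"],c["cy"]]
def crops(img,cs,h,k,fn):
    t=[]
    for (u,v) in cs:
        a=cv2.resize(img[v-h:v+h,u-h:u+h,::-1],None,fx=k,fy=k,interpolation=cv2.INTER_CUBIC)
        for i in range(0,2*h,10):
            cv2.putText(a,str(u-h+i),(i*k,8),0,.3,(0,255,255)); cv2.putText(a,str(v-h+i),(0,i*k+4),0,.3,(0,255,255))
            cv2.line(a,(i*k,10),(i*k,14),(0,255,255)); cv2.line(a,(20,i*k),(24,i*k),(0,255,255))
        t.append(a)
    while len(t)%3:t.append(t[-1]*0)
    cv2.imwrite(fn,np.vstack([np.hstack(t[i:i+3]) for i in range(0,len(t),3)]))
E
python3 - <<'E'
from h import *
T=cv2.imread("pics/top0.png")[:,:,::-1];S=cv2.imread("pics/side0.png")[:,:,::-1]
crops(T,[(196,302),(197,215),(323,256),(438,204),(437,292),(238,256)],26,5,"pics/tc.png")
crops(S,[(357,402),(240,402),(335,255),(311,268),(387,276),(335,300)],26,5,"pics/sc.png")
E
```

```text
(no output)
```

View pics/tc.png

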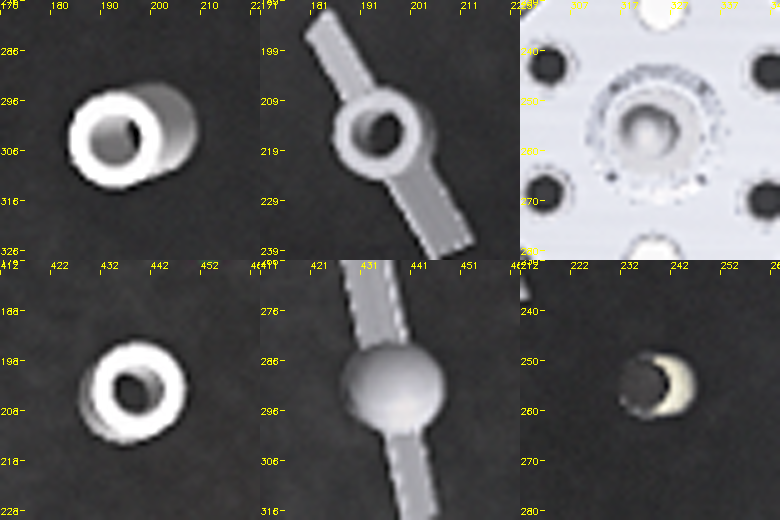

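View pics/sc.png

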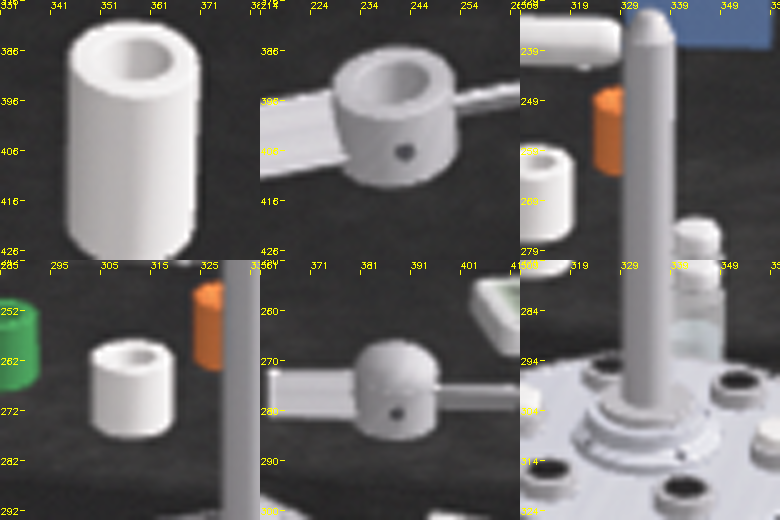

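```bash
python3 - <<'E'
from h import *
from bench import r
import pickle
C={n:r.camera(n) for n in("top","side")}
pickle.dump(C,open("c.pkl","wb"))
f=lambda n,u,v,z:print(n,(u,v),onz(C[n],u,v,z).round(4))
f("top",193,303.7,.064);f("side",357.8,388,.064)
f("top",194.8,215.7,.028);f("side",240.9,392.5,.028)
f("top",324.4,256.5,.056);f("top",323.2,256.3,.202);f("side",335,231.5,.212);f("side",334.6,302.6,.062)
f("top",439.5,203.7,.036);f("side",311.5,261.8,.036)
f("top",437.8,291.5,.028)
p=onz(C["top"],437.8,291.5,.028);print(proj(C["side"],[p[0],p[1],.028]),"vs 388.2")
for a,b in(((183,194),(210,239)),((432,264),(442.5,319))):
    d=onz(C["top"],*a,.014)-onz(C["top"],*b,.014);print("blade dir deg",np.degrees(np.arctan2(d[1],d[0])),np.hypot(*d[:2]))
f("top",236,255,.06);f("top",389,253,.06)
print(R.from_quat(r.read_state()["eef_rot"]).as_matrix().round(3))
E
```

```text
top (193, 303.7) [0.4466 0.2565 0.064 ]
side (357.8, 388) [0.4457 0.2571 0.064 ]
top (194.8, 215.7) [0.6373 0.2587 0.028 ]
side (240.9, 392.5) [0.6365 0.2597 0.028 ]
top (324.4, 256.5) [ 0.5384 -0.0255  0.056 ]
top (323.2, 256.3) [ 0.5376 -0.0275  0.202 ]
side (335, 231.5) [ 0.5373 -0.0253  0.212 ]
side (334.6, 302.6) [ 0.5362 -0.0213  0.062 ]
top (439.5, 203.7) [ 0.6449 -0.2771  0.036 ]
side (311.5, 261.8) [ 0.6424 -0.2731  0.036 ]
top (437.8, 291.5) [ 0.4555 -0.2674  0.028 ]
[387.73564175 272.30383917] vs 388.2
blade dir deg 29.755858811515413 0.11842723851321903
blade dir deg 8.534847344299422 0.12179272291420744
top (236, 255) [0.5473 0.1629 0.06  ]
top (389, 253) [ 0.5415 -0.1624  0.06  ]
[[-0.944  0.331 -0.   ]
 [ 0.331  0.944 -0.001]
 [-0.    -0.001 -1.   ]]
```

```bash
cat >> h.py <<'E'
def go(x,y,z,phi=None):
    from bench import r
    s=r.read_state(); M=R.from_quat(s["eef_rot"])
    d=M.inv().apply(np.array([x,y,z])-s["ee_pos"])*1000
    Y=M.as_matrix()[:,1]; p=np.degrees(np.arctan2(Y[1],Y[0]))
    print("shift",d.round(1),"turn",None if phi is None else round(p-phi,1),"phi",round(p,1),"tilt",M.as_matrix()[2,:2].round(3))
E
python3 -c "
from h import *
go(.446,.257,.25,90)"
```

```text
shift [-335.6 -234.5  -66.5] turn -19.4 phi 70.6 tilt [-0.    -0.001]
```

```bash
python3 -m crank '[[[0,0,-40,0,1],[-336,-235,-66,-19,1],[-336,-235,-66,-19,1],[-336,-235,-66,-19,1],[-336,-235,-66,-19,1],[-336,-235,-66,-19,1],[-336,-235,-66,-19,1],[-336,-235,-66,-19,1],[-336,-235,-66,-19,1],[-336,-235,-66,-19,1],[-336,-235,-66,-19,1],[-336,-235,-66,-19,1],[-336,-235,-66,-19,1],[-336,-235,-66,-19,1]]]' 20; python3 -c "
from h import *
go(.446,.257,.026,90)"
```

```text
time: 1.6
ee_pos: [0.4453, 0.258, 0.2496]
eef_rot: [0.002, 1.0, 0.0, -0.0]
ft_force: [-0.3, 0.4, 0.3]
width: 0.0876
grip_force: 0.0
shift [ -0.8  -1.1 223.6] turn -0.2 phi 89.8 tilt [0. 0.]
```

```bash
python3 -m crank '[[[-1,-1,50,0,1],[-1,-1,100,0,1],[-1,-1,140,0,1],[-1,-1,180,0,1],[-1,-1,205,0,1],[-1,-1,223,0,1],[-1,-1,223,0,1],[-1,-1,223,0,1],[-1,-1,223,0,-1],[-1,-1,223,0,-1],[-1,-1,223,0,-1],[-1,-1,223,0,-1],[-1,-1,223,0,-1],[-1,-1,223,0,-1],[-1,-1,223,0,-1],[-1,-1,223,0,-1]]]' 20; python3 -c "
from h import *
go(.5375,-.026,.26,90)"
```

```text
time: 3.2
ee_pos: [0.4472, 0.2556, 0.0267]
eef_rot: [0.003, 1.0, 0.0, -0.0]
ft_force: [-0.4, 0.7, 0.1]
width: 0.0309
grip_force: 0.0
shift [ -92.  -281.  -233.3] turn -0.4 phi 89.6 tilt [0. 0.]
```

```bash
python3 - <<'E'
from h import *
from bench import r
S=r.camera("side")["image"];T=r.camera("top")["image"]
a=np.hstack([cv2.resize(S[340:460,290:420],(400,369)),cv2.resize(T[250:370,130:260],(400,369))])
cv2.imwrite("pics/g1.png",a[:,:,::-1])
s=r.read_state();print(s["width"],s["grip_force"])
E
```

```text
0.022540505075584468 0.0
```

View pics/g1.png

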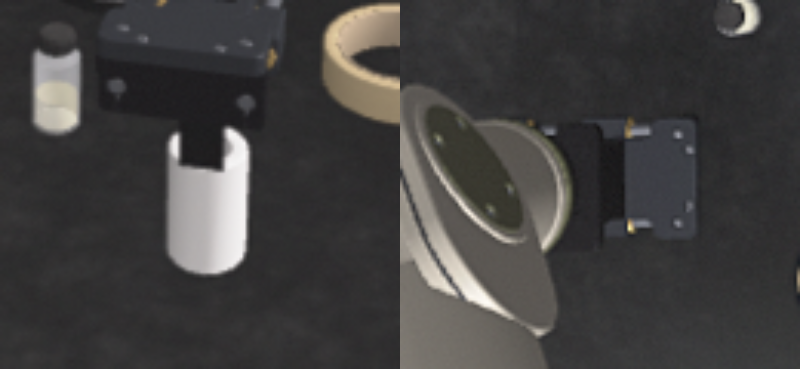

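```bash
python3 - <<'E'
from h import *
import pickle
C=pickle.load(open("c.pkl","rb"))
from bench import r
s=r.read_state();print(s["ee_pos"],s["width"],s["grip_force"])
print("tip px side expected",proj(C["side"],s["ee_pos"]+[0,.012,0]),"seen",290+203/3.07,340+168/3.07)
print("body end",onz(C["top"],226.7,308,.15),onz(C["top"],226.7,308,.1))
# y of finger tip if z right: intersect ray with z=.0267 / with x plane
e,d=ray(C["side"],290+203/3.07,340+168/3.07)
for z in(.0267,.05,.064,.08):print(e+d*(z-e[2])/d[2])
E
```

```text
[0.44723451 0.25563495 0.02673639] 0.022540505075584468 0.0
tip px side expected [355.22913826 412.02930998] seen 356.12377850162864 394.7231270358306
body end [0.44273124 0.16599492 0.15      ] [0.43857715 0.17681424 0.1       ]
[0.4529053 0.2233378 0.0267   ]
[0.4482788  0.25537455 0.05      ]
[0.44549894 0.2746241  0.064     ]
[0.44232194 0.29662358 0.08      ]
```

```bash
python3 - <<'E'
from h import *
import pickle
C=pickle.load(open("c.pkl","rb"))
for z in (.097,.137):
  for x in(.41,.485):
    for y in (.35,.2556,.18): print(z,x,y,proj(C["side"],[x,y,z]).round(1))
E
python3 - <<'E'
import cv2
from bench import r
S=r.camera("side")["image"]; cv2.imwrite("pics/g2.png",cv2.resize(S[300:450,270:430,::-1],(800,600)[::1] if 0 else (640,600),interpolation=2))
print(r.read_state()["width"])
E
```

```text
0.097 0.41 0.35 [373.7 410.4]
0.097 0.41 0.2556 [381.9 372.1]
0.097 0.41 0.18 [387.4 346.3]
0.097 0.485 0.35 [319.9 403.1]
0.097 0.485 0.2556 [333.  366.1]
0.097 0.485 0.18 [341.9 341.2]
0.137 0.41 0.35 [374.6 385.8]
0.137 0.41 0.2556 [382.9 349.2]
0.137 0.41 0.18 [388.4 324.6]
0.137 0.485 0.35 [319.8 378.8]
0.137 0.485 0.2556 [333.2 343.5]
0.137 0.485 0.18 [342.2 319.8]
0.018652103939218144
```

View pics/g2.png

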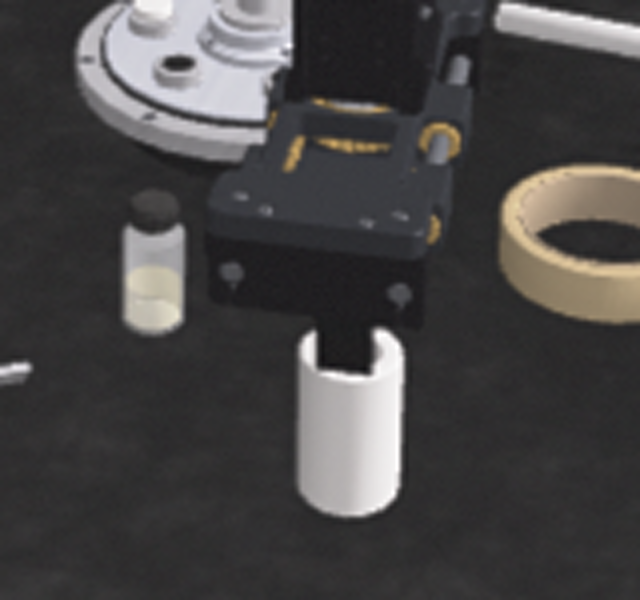

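```bash
python3 -m crank '[[[0,0,-10,0,1],[0,0,-10,0,1],[0,0,-10,0,1],[0,0,-10,0,1],[0,0,-10,0,1],[0,0,-10,0,1],[0,0,-10,0,1],[0,0,-10,0,1],[0,0,-10,0,1],[0,0,-10,0,1],[0,0,-10,0,1],[0,0,-10,0,1]]]' 20
python3 - <<'E'
import cv2
from h import *
from bench import r
c=r.camera("side");S=c["image"]
a=cv2.resize(S[320:440,290:430,::-1],None,fx=5,fy=5,interpolation=2)
s=r.read_state();p=s["ee_pos"];print(s["width"],p)
for z in range(0,100,10):
    for y in(.0435,.0585):
        u,v=proj(c,[p[0],p[1]+y,z/1000]); q=(int((u-290)*5),int((v-320)*5))
        print(z,y,(u.round(1),v.round(1))); 
        if y<.05: cv2.putText(a,f"-{z}",(q[0]+60,q[1]),0,.4,(0,255,255))
cv2.imwrite("pics/g3.png",a)
E
```

```text
time: 4.55
ee_pos: [0.4472, 0.2556, 0.0367]
eef_rot: [0.003, 1.0, 0.0, -0.0]
ft_force: [-0.7, 0.3, 0.0]
width: 0.0867
grip_force: 0.0
0.0869732473969463 [0.44721007 0.25563907 0.03671036]
0 0.0435 (np.float64(351.6), np.float64(439.3))
0 0.0585 (np.float64(349.9), np.float64(445.9))
10 0.0435 (np.float64(351.7), np.float64(434.0))
10 0.0585 (np.float64(350.0), np.float64(440.6))
20 0.0435 (np.float64(351.8), np.float64(428.6))
20 0.0585 (np.float64(350.1), np.float64(435.1))
30 0.0435 (np.float64(351.9), np.float64(423.2))
30 0.0585 (np.float64(350.3), np.float64(429.6))
40 0.0435 (np.float64(352.1), np.float64(417.7))
40 0.0585 (np.float64(350.4), np.float64(424.1))
50 0.0435 (np.float64(352.2), np.float64(412.2))
50 0.0585 (np.float64(350.5), np.float64(418.5))
60 0.0435 (np.float64(352.3), np.float64(406.6))
60 0.0585 (np.float64(350.6), np.float64(412.9))
70 0.0435 (np.float64(352.4), np.float64(401.0))
70 0.0585 (np.float64(350.7), np.float64(407.2))
80 0.0435 (np.float64(352.5), np.float64(395.3))
80 0.0585 (np.float64(350.8), np.float64(401.4))
90 0.0435 (np.float64(352.7), np.float64(389.6))
90 0.0585 (np.float64(351.0), np.float64(395.6))
```

View pics/g3.png

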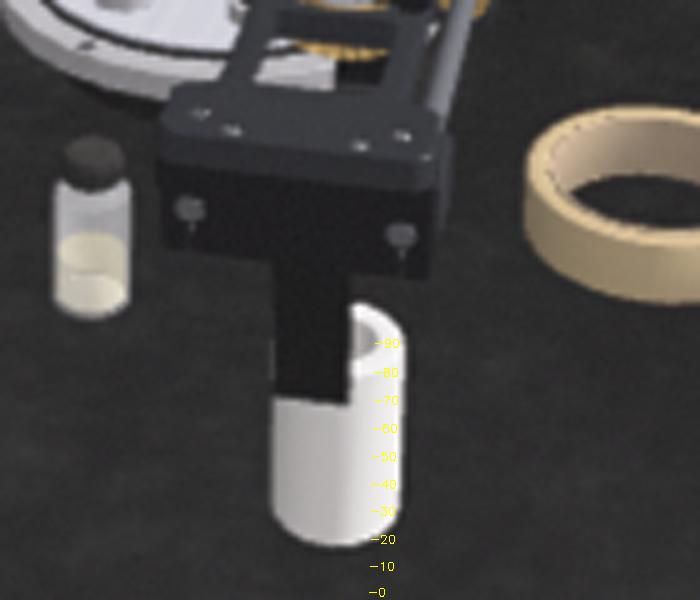

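```bash
python3 -m crank '[[[1,0,20,0,1],[1,0,40,0,1],[1,0,55,0,1],[1,0,64,0,1],[1,0,64,0,1],[1,0,64,0,1],[1,0,64,0,1]]]' 20
for i in 1 2 3; do python3 -m crank '[[[0,0,2,0,1],[0,0,2,0,1]]]'|grep -E "pos|force"; done
```

```text
time: 5.3
ee_pos: [0.4468, 0.256, -0.0264]
eef_rot: [0.003, 1.0, 0.0, 0.001]
ft_force: [-0.7, -0.3, -0.1]
width: 0.0869
grip_force: 0.0
ee_pos: [0.4464, 0.2558, -0.029]
ft_force: [0.0, -0.4, -0.5]
grip_force: 0.0
ee_pos: [0.4461, 0.2556, -0.0314]
ft_force: [0.3, -0.0, -0.4]
grip_force: 0.0
ee_pos: [0.4461, 0.2555, -0.0335]
ft_force: [0.3, -0.2, -0.8]
grip_force: 0.0
```

```bash
for i in 1 2 3 4; do python3 -m crank '[[[0,0,1.5,0,1],[0,0,1.5,0,1]]]'|grep -E "pos|ft_force"; done
```

```text
ee_pos: [0.4461, 0.2556, -0.035]
ft_force: [0.7, 0.3, 0.6]
ee_pos: [0.4461, 0.2556, -0.0364]
ft_force: [0.1, -0.3, 0.6]
ee_pos: [0.4462, 0.2556, -0.0379]
ft_force: [-0.2, -0.3, -0.6]
ee_pos: [0.4463, 0.2557, -0.0383]
ft_force: [-5.0, -2.7, 13.8]
```

```bash
sed -i 's/d=M.inv().apply(np.array(\[x,y,z\])/d=M.inv().apply(np.array([x,y,z-.038])/' h.py
python3 -m crank '[[[0,0,-10,0,1],[0,0,-27,0,1],[0,0,-27,0,1],[0,0,-27,0,-1],[0,0,-27,0,-1],[0,0,-27,0,-1],[0,0,-27,0,-1],[0,0,-27,0,-1],[0,0,-27,0,-1],[0,0,-27,0,-1],[0,0,-27,0,-1],[0,0,-27,0,-1],[0,0,-27,0,-1],[0,0,-27,0,-1],[0,0,-27,0,-1]]]' 20; python3 -c "
from h import *
go(.5375,-.026,.26,90)"
```

```text
time: 8.2
ee_pos: [0.4462, 0.2556, -0.0123]
eef_rot: [0.003, 1.0, 0.0, -0.0]
ft_force: [0.1, 1.5, -1.0]
width: 0.0395
grip_force: 20.0
shift [ -93.  -281.1 -234.3] turn -0.4 phi 89.6 tilt [0. 0.]
```

```bash
python3 -m crank '[[[0,0,-40,0,-1],[0,0,-80,0,-1],[0,0,-120,0,-1],[0,0,-160,0,-1],[0,0,-200,0,-1],[0,0,-234,0,-1],[0,0,-234,0,-1],[-15,-40,-234,0,-1],[-28,-80,-234,0,-1],[-42,-120,-234,0,-1],[-56,-160,-234,0,-1],[-68,-200,-234,0,-1],[-80,-240,-234,0,-1],[-88,-265,-234,0,-1],[-93,-281,-234,0,-1],[-93,-281,-234,0,-1],[-93,-281,-234,0,-1],[-93,-281,-234,0,-1]]]' 20
python3 - <<'E'
from h import *
from bench import r
go(.5375,-.026,.26,90)
c=r.camera("side");S=c["image"]
a=cv2.resize(S[150:300,260:420,::-1],None,fx=4,fy=4,interpolation=2)
cv2.imwrite("pics/p1.png",a)
E
```

```text
time: 10.0
ee_pos: [0.5372, -0.0247, 0.2213]
eef_rot: [0.002, 1.0, 0.0, -0.0]
ft_force: [-0.9, 0.3, -1.2]
width: 0.0394
grip_force: 20.0
shift [-0.3 -1.3 -0.7] turn -0.3 phi 89.7 tilt [0.001 0.   ]
```

View pics/p1.png

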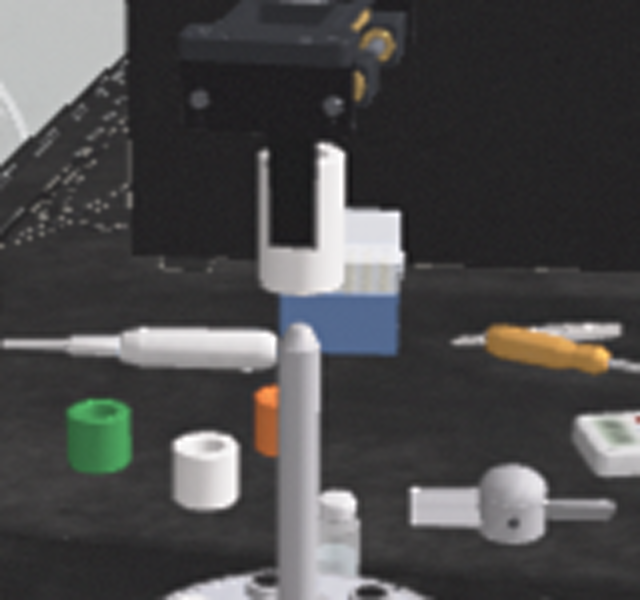

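```bash
python3 -m crank '[[[0,-1,10,0,-1],[0,-1,16,0,-1],[0,-1,22,0,-1],[0,-1,28,0,-1],[0,-1,34,0,-1],[0,-1,40,0,-1],[0,-1,40,0,-1]]]' 20; python3 -m crank '[[[0,0,10,0,-1],[0,0,20,0,-1],[0,0,30,0,-1],[0,0,40,0,-1],[0,0,50,0,-1],[0,0,58,0,-1],[0,0,58,0,-1],[0,0,58,0,-1]]]' 20
```

```text
time: 10.75
ee_pos: [0.5374, -0.0264, 0.1808]
eef_rot: [0.003, 1.0, 0.0, -0.0]
ft_force: [2.0, 1.4, -1.9]
width: 0.04
grip_force: 20.0
time: 11.55
ee_pos: [0.5375, -0.0263, 0.1225]
eef_rot: [0.003, 1.0, 0.0, -0.0]
ft_force: [4.7, 5.2, -5.9]
width: 0.0395
grip_force: 20.0
```

```bash
python3 -m crank '[[[0,0,0,0,1],[0,0,0,0,1],[0,0,0,0,1],[0,0,0,0,1],[0,0,0,0,1],[0,0,0,0,1],[0,0,0,0,1],[0,0,-30,0,1],[0,0,-70,0,1],[0,0,-110,0,1],[0,0,-140,0,1],[0,0,-140,0,1],[0,0,-140,0,1]]]' 20
cat >> h.py <<'E'
def chk(z0,z1,ax=(.5375,-.0255)):
    "column of grey along the shaft in the side view, with left/right edge at expected heights"
    from bench import r
    c=r.camera("side"); g=c["image"]
    for z in np.arange(z0,z1,.006):
        u,v=proj(c,[ax[0],ax[1]+.02,z]); u,v=int(round(u)),int(round(v))
        print(round(z,3),(u,v)," ".join("%3d"%k for k in g[v,u-17:u+18].mean(1)[::2]))
E
python3 -c "
from h import *
chk(.056,.215)
go(.637,.259,.15,119.8)"
```

```text
time: 12.85
ee_pos: [0.5377, -0.0269, 0.2639]
eef_rot: [0.003, 1.0, 0.0, 0.0]
ft_force: [0.4, 0.8, -0.8]
width: 0.0868
grip_force: 0.0
0.056 (332, 309) 211 211 165 175 137 133 142 147 168 182 183 177 188 205 213 235 235 213
0.062 (332, 306) 212 211 210 165 134 209 170 135 135 140 148 168 181 201 215 219 228 216
0.068 (332, 303) 211 212 211 210 215 133 168 175 180 192 207 223 233 227 209 209 211 155
0.074 (332, 301) 210 213 212 212 198 158 168 174 179 191 205 221 232 239 232 218 125 125
0.08 (332, 298) 210 210 214 162 124 156 167 174 179 189 204 221 232 238 233 216 178  82
0.086 (332, 295) 180 210 214 198 135 155 167 173 178 188 202 220 231 238 234 213 217 214
0.092 (333, 292)  39  37  38  51 142 161 170 175 181 192 212 226 235 240 179 184 183  50
0.098 (333, 290)  41  39  39  39 142 161 170 175 182 191 211 225 235 240 185 189 190  65
0.104 (333, 287)  50  51  50  49 142 162 169 175 181 189 209 225 234 240 195 194 184  74
0.11 (333, 284)  59  61  60  59 140 160 169 174 181 188 207 224 234 240 166 161 166  75
0.116 (333, 281)  56  56  58  55 141 159 168 175 181 188 206 223 233 240 180 
[... 796 characters left out ...]
50  51  50  50
0.176 (333, 253)  48  48  49  49  90 102 104 120 131 137 170 191  67  49  50  50  48  48
0.182 (333, 250)  49  49  48  49 101 146 146 119 132 138 169 197  78  48  48  49  46  47
0.188 (333, 247)  50  50  49  48  76 157 156 122 132 138 168 197  78  49  46  46  46  45
0.194 (333, 244)  50  49  45  46  47  49  55 120 133 137 169 197  79  50  51  48  48  47
0.2 (333, 241) 143 142 146 149 143 139  93 118 132 138 168 197  78  50  51  53  51  50
0.206 (333, 238) 178 180 181 180 185 205 219 117 135 151 170 196  86  74  76  78  78  81
0.212 (333, 235) 223 224 226 226 227 240 251 109 140 182 226 227 115 110 110 111 110 111
shift [-98.2 286.5 150.9] turn -30.2 phi 89.6 tilt [0.001 0.   ]
```

```bash
python3 -m crank '[[[-16,48,0,-5,1],[-33,96,20,-10,1],[-49,143,40,-15,1],[-66,191,60,-20,1],[-82,239,90,-25,1],[-92,270,120,-30,1],[-98,286,151,-30,1],[-98,286,151,-30,1],[-98,286,151,-30,1],[-98,286,151,-30,1],[-98,286,151,-30,1]]]' 20
python3 -c "
from h import *
go(.637,.259,.0045,119.8)"
```

```text
time: 14.0
ee_pos: [0.6382, 0.2572, 0.1144]
eef_rot: [-0.255, 0.967, 0.0, 0.001]
ft_force: [-0.1, -0.7, -0.3]
width: 0.0872
grip_force: 0.0
shift [  0.5   2.3 147.9] turn -0.3 phi 119.5 tilt [-0.002 -0.   ]
```

```bash
python3 -m crank '[[[0,2,45,0,1],[0,2,90,0,1],[0,2,120,0,1],[0,2,138,0,1],[0,2,146,0,1],[0,2,146,0,1],[0,2,146,0,1],[0,2,146,0,-1],[0,2,146,0,-1],[0,2,146,0,-1],[0,2,146,0,-1],[0,2,146,0,-1],[0,2,146,0,-1],[0,2,146,0,-1],[0,2,146,0,-1],[0,2,146,0,-1],[0,2,146,0,-1],[0,2,146,0,-1]]]' 30
python3 -c "
from h import *
go(.5378,-.0258,.26,119.5)"
```

```text
time: 15.8
ee_pos: [0.6363, 0.2601, -0.0333]
eef_rot: [-0.256, 0.967, -0.0, -0.0]
ft_force: [1.0, 0.1, 0.4]
width: 0.0394
grip_force: 30.0
shift [ 227.  -199.8 -255.3] turn 0.1 phi 119.6 tilt [ 0. -0.]
```

```bash
python3 -m crank '[[[0,0,-45,0,-1],[0,0,-90,0,-1],[0,0,-135,0,-1],[0,0,-180,0,-1],[0,0,-225,0,-1],[0,0,-245,0,-1],[0,0,-245,0,-1],[30,-26,-245,0,-1],[65,-57,-245,0,-1],[100,-88,-245,0,-1],[135,-119,-245,0,-1],[170,-150,-245,0,-1],[200,-176,-245,0,-1],[218,-192,-245,0,-1],[227,-200,-245,0,-1],[227,-200,-245,0,-1],[227,-200,-245,0,-1],[227,-200,-245,0,-1]]]' 30
python3 -c "
from h import *
go(.5378,-.0258,.15,119.5)"
```

```text
time: 17.6
ee_pos: [0.5382, -0.0239, 0.2112]
eef_rot: [-0.257, 0.966, 0.0, -0.0]
ft_force: [0.5, 0.4, -2.2]
width: 0.0391
grip_force: 30.0
shift [ 1.2 -1.5 99.2] turn 0.3 phi 119.8 tilt [0.001 0.001]
```

```bash
python3 -m crank '[[[1,-2,10,0,-1],[1,-2,20,0,-1],[1,-2,27,0,-1],[1,-2,34,0,-1],[1,-2,40,0,-1],[1,-2,46,0,-1],[1,-2,46,0,-1]]]' 30; python3 -m crank '[[[0,0,10,0,-1],[0,0,20,0,-1],[0,0,30,0,-1],[0,0,40,0,-1],[0,0,50,0,-1],[0,0,50,0,-1],[0,0,50,0,-1]]]' 30
```

```text
time: 18.3
ee_pos: [0.5376, -0.0278, 0.1648]
eef_rot: [-0.256, 0.967, 0.0, -0.001]
ft_force: [-0.6, 2.1, -3.6]
width: 0.0396
grip_force: 30.0
time: 19.0
ee_pos: [0.5373, -0.0279, 0.1149]
eef_rot: [-0.256, 0.967, 0.0, -0.001]
ft_force: [-2.2, 5.0, -5.0]
width: 0.0397
grip_force: 30.0
```

```bash
python3 -m crank '[[[0,0,0,0,0.5],[0,0,0,0,0.5],[0,0,0,0,0.5],[0,0,0,0,0.5],[0,0,0,0,0.5],[0,0,0,0,0.5],[0,0,-30,0,0.5],[0,0,-70,0,0.5],[0,0,-110,0,0.5],[0,0,-130,0,0.5],[0,0,-130,0,0.5],[0,0,-130,0,0.5]]]' 20
python3 -c "
from h import *
chk(.122,.17)
go(.6437,-.2752,.12,115)"
```

```text
time: 20.2
ee_pos: [0.538, -0.0282, 0.2454]
eef_rot: [-0.256, 0.967, 0.0, 0.0]
ft_force: [0.3, -0.6, -0.3]
width: 0.065
grip_force: 0.0
0.122 (333, 279)  52  54  56  53 119 157 167 173 179 184 202 220 232 239 211 205 179  63
0.128 (333, 276) 199  79  54  53 120 158 167 163 184 176 215 236 231 239 223 241 226  59
0.134 (333, 273) 221 223 192 139 125 124 125 132 136 140 158 168 182 200 231 232  91  54
0.14 (333, 270) 221 222 222 222 223 175 127 132 133 141 118  90 178 193 120  51  53  54
0.146 (333, 267) 219 218 217 218 218 118 125 131 134 139 156 166 186 192 133  60  59  55
0.152 (333, 264) 218 219 222 223 168 116 126 127 132 142 155 170 182 193 147 108 111 111
0.158 (333, 261) 213 240  88  99 113 178 189 146 139 143 169 190 193 208 156 152 220 219
0.164 (333, 259) 245 106  49  46 130 194 202 120 131 139 169 192 152 196 126  49  49  53
0.17 (333, 256)  50  50  48  50  89 108 130 121 132 139 169 191 104  52  48  50  48  49
shift [  29.8 -267.3  162.5] turn 4.6 phi 119.6 tilt [0.001 0.001]
```

```bash
python3 -m crank '[[[5,-45,0,0,0.5],[10,-90,0,4,0.5],[15,-135,0,4,0.5],[20,-180,20,4,0.5],[25,-220,60,4,0.5],[28,-250,100,4,0.5],[30,-267,140,4,0.5],[30,-267,162,4,0.5],[30,-267,162,4,0.5],[30,-267,162,4,0.5],[30,-267,162,4,0.5]]]' 20
python3 -c "
from h import *
go(.6437,-.2752,.0045,115)"
```

```text
time: 21.35
ee_pos: [0.645, -0.2748, 0.0856]
eef_rot: [-0.222, 0.975, -0.001, 0.001]
ft_force: [-0.3, -0.1, 0.4]
width: 0.0654
grip_force: 0.0
shift [  1.6   0.4 119.1] turn 0.7 phi 115.7 tilt [-0.002 -0.002]
```

```bash
python3 -m crank '[[[1,0,45,0,0.5],[1,0,80,0,0.5],[1,0,105,0,0.5],[1,0,117,0,0.5],[1,0,117,0,0.5],[1,0,117,0,-1],[1,0,117,0,-1],[1,0,117,0,-1],[1,0,117,0,-1],[1,0,117,0,-1],[1,0,117,0,-1],[1,0,117,0,-1],[1,0,117,0,-1]]]' 20
python3 -c "
from h import *
go(.5376,-.0262,.25,115)"
```

```text
time: 22.65
ee_pos: [0.6437, -0.2756, -0.0324]
eef_rot: [-0.222, 0.975, -0.0, 0.001]
ft_force: [-0.1, 0.6, 6.1]
width: 0.0398
grip_force: 20.0
shift [ -12.6  270.6 -244.6] turn 0.7 phi 115.7 tilt [-0.001 -0.001]
```

```bash
python3 -m crank '[[[0,0,-45,0,-1],[0,0,-90,0,-1],[0,0,-135,0,-1],[0,0,-180,0,-1],[0,0,-225,0,-1],[0,0,-243,0,-1],[0,0,-243,0,-1],[-2,40,-243,0,-1],[-4,80,-243,0,-1],[-6,120,-243,0,-1],[-8,160,-243,0,-1],[-10,200,-243,0,-1],[-11,235,-243,0,-1],[-12,260,-243,0,-1],[-13,270,-243,0,-1],[-13,270,-243,0,-1],[-13,270,-243,0,-1],[-13,270,-243,0,-1]]]' 20
python3 - <<'E'
from h import *
from bench import r
go(.5376,-.0262,.159,115)
c=r.camera("side");S=c["image"]
a=cv2.resize(S[150:300,260:420,::-1],None,fx=4,fy=4,interpolation=2)
cv2.imwrite("pics/p2.png",a)
E
```

```text
time: 24.45
ee_pos: [0.5382, -0.0282, 0.2094]
eef_rot: [-0.221, 0.975, -0.0, -0.0]
ft_force: [-0.1, -0.1, 0.0]
width: 0.0398
grip_force: 20.0
shift [-0.4  2.1 88.4] turn 0.5 phi 115.5 tilt [ 0.001 -0.   ]
```

View pics/p2.png

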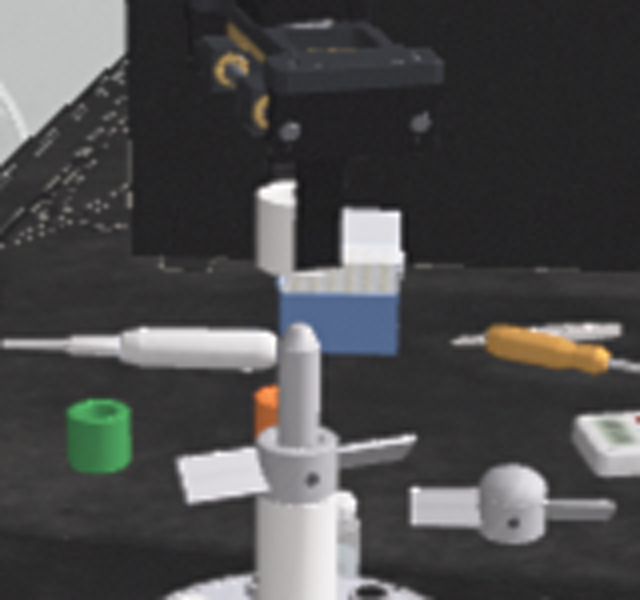

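```bash
python3 -m crank '[[[0,2,10,0,-1],[0,2,20,0,-1],[0,2,27,0,-1],[0,2,34,0,-1],[0,2,40,0,-1],[0,2,46,0,-1],[0,2,46,0,-1]]]' 20; python3 -m crank '[[[0,0,10,0,-1],[0,0,20,0,-1],[0,0,30,0,-1],[0,0,38,0,-1],[0,0,38,0,-1],[0,0,38,0,-1]]]' 20
```

```text
time: 25.2
ee_pos: [0.5367, -0.0246, 0.1628]
eef_rot: [-0.222, 0.975, 0.0, -0.001]
ft_force: [-0.5, 0.4, -0.9]
width: 0.0398
grip_force: 20.0
time: 25.8
ee_pos: [0.537, -0.0247, 0.1256]
eef_rot: [-0.222, 0.975, 0.0, -0.0]
ft_force: [0.4, -0.8, -1.0]
width: 0.0398
grip_force: 20.0
```

```bash
python3 -m crank '[[[0,0,0,0,0.6],[0,0,0,0,0.6],[0,0,0,0,0.6],[0,0,0,0,0.6],[0,0,0,0,0.6],[0,0,0,0,0.6],[0,0,-30,0,0.6],[0,0,-70,0,0.6],[0,0,-110,0,0.6],[0,0,-120,0,0.6],[0,0,-120,0,0.6]]]' 20
python3 -c "
from h import *
chk(.146,.215)
go(.4555,-.2674,.12,98.5)"
```

```text
time: 26.9
ee_pos: [0.538, -0.0246, 0.2473]
eef_rot: [-0.222, 0.975, -0.0, 0.002]
ft_force: [-0.1, 0.5, -0.1]
width: 0.069
grip_force: 0.0
0.146 (333, 267) 218 218 217 218 218 120 125 131 133 139 156 167 186 191 132  59  60  55
0.152 (333, 264) 220 221 222 223 167 117 127 128 132 141 153 170 182 192 148 110 109 111
0.158 (333, 261)  48  61  81  99 114 161 170 175 180 193 209 222 232 230 153 152 220 220
0.164 (333, 259)  54  53  52  48 122 160 169 175 178 191 207 222 232 239 197  48  47  53
0.17 (333, 256)  51  51  50  50 119 159 168 175 178 190 205 221 232 238 208  44  48  48
0.176 (333, 253)  47  49  49  50 118 158 169 174 179 188 202 219 231 238 240  42  47  50
0.182 (333, 250)  50  48  51  48 117 158 167 173 179 188 201 219 230 237 241  42  47  48
0.188 (333, 247)  50  48  51  49 106 156 165 172 178 190 202 217 228 237 241  40  45  48
0.194 (333, 244)  50  50  45  44 104 220 237 220 177 178 199 227 239 243 245  41  48  48
0.2 (333, 241) 142 143 144 149 156 236 243 124 132 138 167 195 221 243 155  48  50  48
0.206 (333, 238) 177 180 181 180 184 204 216 117 134 151 170 196  86  71  76  77  79  81
0.212 (333, 235) 224 225 225 226 227 241 251 110 140 182 226 228 115 110 110 111 110 111
shift [ 178.8 -183.5  163.4] turn 17.1 phi 115.6 tilt [-0.001  0.   ]
```

```bash
python3 -m crank '[[[35,-35,0,0,0.6],[70,-70,0,8,0.6],[105,-105,0,17,0.6],[140,-140,30,17,0.6],[160,-163,70,17,0.6],[175,-180,110,17,0.6],[179,-184,150,17,0.6],[179,-184,163,17,0.6],[179,-184,163,17,0.6],[179,-184,163,17,0.6],[179,-184,163,17,0.6]]]' 20
python3 -c "
from h import *
go(.4555,-.2674,.0055,98.5)"
```

```text
time: 28.05
ee_pos: [0.457, -0.2677, 0.0845]
eef_rot: [-0.076, 0.997, -0.0, 0.001]
ft_force: [0.6, -0.9, -0.0]
width: 0.0692
grip_force: 0.0
shift [  1.8   0.6 117. ] turn 0.2 phi 98.7 tilt [-0.003 -0.001]
```

```bash
python3 -m crank '[[[1,0,45,0,0.6],[1,0,80,0,0.6],[1,0,105,0,0.6],[1,0,116,0,0.6],[1,0,116,0,0.6],[1,0,116,0,-1],[1,0,116,0,-1],[1,0,116,0,-1],[1,0,116,0,-1],[1,0,116,0,-1],[1,0,116,0,-1],[1,0,116,0,-1],[1,0,116,0,-1],[1,0,116,0,-1]]]' 30
python3 -c "
from h import *
go(.537,-.0247,.25,29.8)"
```

```text
time: 29.45
ee_pos: [0.4548, -0.2683, -0.0328]
eef_rot: [-0.075, 0.997, -0.0, 0.0]
ft_force: [-1.7, -0.1, 6.0]
width: 0.0397
grip_force: 30.0
shift [-118.   228.4 -244.8] turn 68.8 phi 98.6 tilt [-0.001 -0.   ]
```

```bash
python3 -m crank '[[[0,0,-45,0,-1],[0,0,-90,0,-1],[0,0,-135,0,-1],[0,0,-180,8,-1],[0,0,-225,16,-1],[0,0,-245,24,-1],[0,0,-245,32,-1],[-16,31,-245,40,-1],[-34,66,-245,48,-1],[-52,101,-245,56,-1],[-70,136,-245,64,-1],[-90,174,-245,69,-1],[-106,205,-245,69,-1],[-118,228,-245,69,-1],[-118,228,-245,69,-1],[-118,228,-245,69,-1],[-118,228,-245,69,-1]]]' 30
python3 - <<'E'
from h import *
from bench import r
go(.537,-.0247,.195,29.8)
c=r.camera("side");S=c["image"]
a=cv2.resize(S[150:300,260:420,::-1],None,fx=4,fy=4,interpolation=2)
T=r.camera("top")["image"]
cv2.imwrite("pics/p3.png",a)
E
```

```text
time: 31.15
ee_pos: [0.5364, -0.0263, 0.2115]
eef_rot: [0.503, 0.864, -0.0, -0.0]
ft_force: [0.2, 0.2, -3.1]
width: 0.0396
grip_force: 30.0
shift [ 1.1  1.4 54.5] turn -0.2 phi 29.6 tilt [-0.    -0.001]
```

View pics/p3.png

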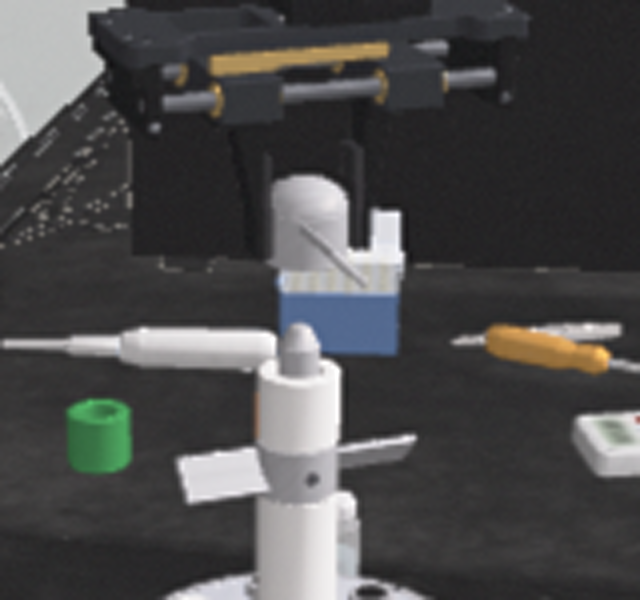

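```bash
python3 -m crank '[[[0,3,10,0,-1],[0,3,18,0,-1],[0,3,25,0,-1],[0,3,31,0,-1],[0,3,36,0,-1],[0,3,40,0,-1],[0,3,40,0,-1]]]' 30; python3 -m crank '[[[0,0,3,0,-1],[0,0,6,0,-1],[0,0,9,0,-1],[0,0,11,0,-1],[0,0,11,0,-1]]]' 30; python3 -c "
from h import *
go(.537,-.0247,.195,29.8)"
```

```text
time: 31.95
ee_pos: [0.5391, -0.0235, 0.1712]
eef_rot: [0.503, 0.864, -0.0, -0.0]
ft_force: [-0.2, -0.6, -1.6]
width: 0.0393
grip_force: 30.0
time: 32.45
ee_pos: [0.5392, -0.0235, 0.1604]
eef_rot: [0.503, 0.864, -0.0, -0.0]
ft_force: [0.5, -0.0, -1.8]
width: 0.0396
grip_force: 30.0
shift [ 0.1 -2.5  3.4] turn -0.2 phi 29.6 tilt [ 0. -0.]
```

```bash
python3 -m crank '[[[0,0,2,0,-1],[0,0,2,0,-1],[0,0,2,0,0.6],[0,0,2,0,0.6],[0,0,2,0,0.6],[0,0,2,0,0.6],[0,0,2,0,0.6],[0,0,2,0,0.6],[0,0,-20,0,0.6],[0,0,-60,0,0.6],[0,0,-100,0,0.6],[0,0,-100,0,0.6],[0,0,-100,0,0.6]]]' 20; python3 -c "
from h import *
chk(.182,.236)"
```

```text
time: 33.75
ee_pos: [0.5398, -0.0235, 0.2612]
eef_rot: [0.503, 0.864, 0.001, 0.001]
ft_force: [0.2, 0.1, -0.6]
width: 0.0696
grip_force: 0.0
0.182 (333, 250)  48  47  49  49 118 158 167 173 179 188 201 218 230 238 240  40  61  46
0.188 (333, 247)  52  50  48  50 106 157 166 172 180 191 203 217 229 238 236 148 173  45
0.194 (333, 244)  50  49  45  45 105 209 163 148 144 149 168 190 215 179 198  88  44  48
0.2 (333, 241) 143 141 145 150 123 121 128 130 132 138 154 143 143 204 165  48  50  48
0.206 (333, 238) 177 179 181 183 104 122 128 132 133 134 117 190 184 193 152  75  78  81
0.212 (333, 235) 223 225 226 224  92 119 127 132 130 131 171 167 183 193 171 108 110 111
0.218 (333, 232) 153 153 152 151 110 118 133 146 152 160 171 187 199 196 189 107 110 110
0.224 (333, 229)  49  49  86 117 114 122 134 143 161 182 197 216 227 217 181 109 111 110
0.23 (333, 226)  49  49  48  90 112 128 145 162 181 197 211 220 229 227 161 109 110 110
```

```bash
python3 -c "
from bench import r
print(r.close_job())"
```

```text
the job is handed in; nothing more can be done
None
```

I built the stirrer in the required order, with the dome-capped paddle's blades about 90° to the other paddle's, and handed it in at about 34 s. Each part looked home in the side camera and I moved nothing else, but the hand-in returned no verdict.

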